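# Push the tip box home down the feeder lane

### The arm

A 7-joint arm with a two-finger parallel gripper is mounted at the origin on a cart in front of the work surface, level with it; the furniture and walls round the work are solid. World frame = base frame: x ahead of the robot, y to its left, z up, the work surface at z = 0. Lengths are in m, angles in rad, forces in N, time in s.
With the tool pointing down it reaches from about 0.425 to 0.925 m from the base axis. Payload 6.8 kg.
Tool frame: the origin (TCP) lies midway between the tips of the shut fingers; the grasp point (between the pads) lies 19 mm behind it; z points along the fingers, y is the line along which they close (so a half turn about z gives the same grasp; the last joint's range is limited). The gripper opens to 85 mm and grips with 20 to 120 N. Pads are 22 mm wide; open, the fingers measure 114 mm over their backs; the gripper's body (76 mm by 85 mm) begins 54 mm behind the grasp point. The pads swing forward as they close: fully open they stand 13 mm farther back than shut.
Start: joints at [-1.405, 0.477, 0.022, 1.555, -0.011, 1.109, -0.083], TCP at [0.183, 0.65, 0.231] pointing down, gripper open.
Joint ranges: [-2.96, 2.96], [-0.34, 2.1], [-1.41, 1.46], [0.24, 2.44], [-1.37, 4.51], [0.17, 1.92], [-2.96, 2.96]. Speed limits (rad/s): [2.39, 2.39, 3.14, 3.14, 3.14, 3.14, 3.14].

### API

Orientations are given as a rotation vector (axis times angle).
In Python, from bench import r gives the robot as it stands.
- The arm moves only by the tool servo_tool, never from a script. Its arguments are lists of equal length, an entry for each row: "turn": the turn, a rotation vector about the world's x, y, z in units of 5 degrees (1.0 is 5 degrees), a list of three; "slide": the shift along the world's x, y, z in units of 30 mm (1.0 is 30 mm), a list of three; "hand": the opening, from 0 (shut) to 1 (fully open). In form: {"turn": [[rx, ry, rz], ...], "slide": [[dx, dy, dz], ...], "hand": [hand, ...]}. A call has 1 to 8 rows; each row is the pose to reach, as a shift and turn from the pose commanded when the call began; what a row does not reach only later rows make up. A row lasts 1/8 s, in which the tool goes at most 62.5 mm and 10.7 degrees, less where a joint would pass 70% of its speed; a pose out of reach is approached as far as the arm can. A call with a gripper value outside its range is refused whole. The fingers move at their own pace and stop on an object; "squeeze" is the grip in N (left out, the last holds). Time passes only in rows, so rows that repeat a pose let the fingers close. It gives the time, the measured TCP pose, the force, the opening and the grip force at its end, in the units of the state.
- r.get_obs(): the state, without advancing time (a new reading comes with each control period).
- r.grab_frame(name): name is "scene" or "top" or "wrist"; returns (picture, depth): 384x512x3 uint8, red, green, blue; 384x512 float32, m along the optical axis (not along the pixel's ray), 0 where there is no reading.
- r.get_calibration(name): a dict with "fovy" (degrees; the focal length in pixels is half the picture's height over the tangent of half this angle, whatever the lens; pixels are square), "cx", "cy" (the principal point, pixels), "R" (3x3) and "t" (3): a world point X has camera coordinates R X + t. Camera axes: x right, y down, z forward; pixel columns grow to the right and rows downward; lengths in m; the calibration is good to about 2 mm. A picture is of the moment at which its call begins: read the wrist's pose just before it. get_calibration takes no time and is no camera call; for the wrist camera it gives the pose at the moment of the call.
- r.hand_in(): hands the job in; it is judged then, once.
The state is a dict: "clock": time; "joints": joint angles; "qvel": joint speeds; "tau": joint torques, N m; "tcp_pos": TCP position; "orientation": TCP orientation; "contact_force": force on the tool from outside, world axes, zero at the start; "moment": the same for the moment, N m; "grip_width": finger opening in m; "gripper_force": force on a finger pad.
Only numpy, scipy, OpenCV 4.12 (cv2) and the standard library are available. Lean on these libraries where they do the work, as an engineer would, in place of code of your own. Each camera call takes 0.05 s, during which the arm holds its last target. There are 200 camera calls.

### The job

Load the feeder: push the pipette-tip box with the green top down the lane between the two steel guide rails until it is fully home against the end stop, and leave it there. Neither the box nor the robot may touch either rail, so centre and straighten the box by pushing it before it enters the lane. Only push it with the fingers: do not straddle, grip, lift or tip it, and leave the other things on the bench where they stand.

Things in the scene. Friction and masses are not known exactly. Their poses are not given: they have to be found in the camera images.
- tip_box: The pipette-tip box to push: white plastic, green perforated top, 71 mm wide (its x), 115 mm long (its y), 52 mm high, 0.13 to 0.23 kg. Origin: centre of its underside. It starts on the feeder's apron before the lane, long side roughly along it, up to 45 mm off the centre line to either side, up to 0.25 rad askew. Its y axis points roughly against the feeder's x (box yaw = feeder yaw + pi/2).
- feeder: Tip-box feeder, fixed: grey painted plate 5 mm thick with two guide rails and an end stop. Origin: on the bench under the middle of the lane's mouth; x points down the lane to the stop, y left, z up. The bare apron, 240 mm wide, spans x -195 mm to 0; the lane runs from x 0 to the stop's face at x 140 mm. A centred box has about 8 mm of air on each side.
- rail_left: Steel guide rail on the lane's left (+y of the feeder). Origin: middle of its thickness, at the mouth, on the plate (feeder x 0, y +49 mm, z 5 mm); axes as the feeder's. 140 mm long along +x, 10 mm thick, 22 mm high above the plate; the rails' inner faces are 88 mm apart. A flange 3 mm high reaches 14 mm outward from its middle.
- rail_right: The same rail on the lane's right (feeder y -49 mm). Origin and axes alike, its flange towards -y.
- lane_mouth (a point): Middle of the lane's mouth, on the plate's upper face (5 mm above the bench). Axes as the feeder's.
- lane_home (a point): Where the tip box's origin lies when it is fully home against the end stop and centred: 84 mm down the lane from the mouth, on the plate's upper face (5 mm above the bench). Axes as the feeder's. The end stop is a rigid block, 22 mm high above the plate, thinly faced with rubber.
- vial: Bystander, to be left alone: a larger screw-cap vial, 27 mm across, 60 mm tall, white cap, standing on the bench close beside the lane's right rail. Origin: centre of its underside.
- small_vial: Bystander, to be left alone: a smaller screw-cap vial, 23 mm across, 51 mm tall, white cap, standing on the bench close beside the lane's left rail. Origin: centre of its underside.
- timer: Bystander, to be left alone: a white lab timer, 24 x 64 x 52 mm, standing on the bench to the left. Origin: centre of its underside.
- beaker: Bystander, to be left alone: a glass beaker, 61 x 58 x 70 mm, standing on the bench to the left. Origin: centre of its underside.
- amber_bottle: Bystander, to be left alone: an amber reagent bottle, 53 mm across, 141 mm tall, standing on the bench to the right. Origin: centre of its underside.
- white_jar: Bystander, to be left alone: a white wide-mouth plastic jar, 69 mm across, 134 mm tall, standing on the bench to the right. Origin: centre of its underside.
Not all that is in view belongs to the job. What is shaped like the tip_box but blue, purple or red is not meant.

How it is judged:
By the outcome, as a careful person would: the job done as asked, in the order asked, and still so for the second after the job is handed in, with the robot touching nothing.
It also fails if it takes over 58 s, if anything falls off the work surface, if the arm or the gripper's body presses on something with over 40 N, if the wrist force passes 120 N, or if a joint passes its speed limit or range.

## Working session

There is one attempt and no reset: what is moved stays moved. The work goes in short steps, Python scripts to look and compute and a tool call to move; the robot and the scene stay as the last step left them, time stands still between calls to the robot, and variables do not carry over. Pictures are saved under pics/ and viewed, at most 10 in all, crops included, and the job is handed in when it is done.

Besides the shell and the picture viewer there is one more tool, called after ">>>" by a JSON object that holds its "fn" and its "kwargs". servo_tool: Moves the arm, as the interface text tells. Its arguments: {"type":"object","properties":{"turn":{"type":"array"},"slide":{"type":"array"},"hand":{"type":"array"},"squeeze":{"type":"number"}},"required":["turn","slide","hand"]}

```bash
ls; mkdir -p pics; cat > h.py <<'E'
from bench import r
import numpy as np, cv2
def shot(n,f):
    c=r.get_calibration(n); im,d=r.grab_frame(n)
    cv2.imwrite('pics/'+f+'.png',im[:,:,::-1]); np.savez('pics/'+f,im=im,d=d,**c); return im,d,c
def K(c): return 192/np.tan(np.radians(float(c['fovy']))/2)
def pts(d,c):
    f=K(c); v,u=np.mgrid[:384,:512]
    P=np.stack([(u-c['cx'])/f*d,(v-c['cy'])/f*d,d],-1)
    return (P-c['t'])@c['R']
def onz(u,v,c,z):
    f=K(c); ray=c['R'].T@np.array([(u-c['cx'])/f,(v-c['cy'])/f,1]); o=-c['R'].T@c['t']
    return o+ray*(z-o[2])/ray[2]
E
python3 - <<'E'
from h import *
o=r.get_obs(); print(o['clock'],o['tcp_pos'],o['orientation'],o['joints'])
for n in ['scene','top']:
    im,d,c=shot(n,n+'0'); print(n,-c['R'].T@c['t'],c['R'][2])
a=np.hstack([cv2.imread('pics/top0.png')]); cv2.imwrite('pics/top0b.png',cv2.resize(a,(800,600),interpolation=cv2.INTER_CUBIC))
E
```

```text
pics
0.0 [0.18231121 0.64927744 0.23031376] [-4.28575555e-01 -3.11207996e+00  2.93350452e-03] [-1.40514896  0.47780143  0.02231277  1.55647646 -0.01151234  1.10931513
 -0.0830979 ]
scene [-0.52458515  0.73124813  0.69636404] [ 0.72216562 -0.51805117 -0.45836646]
top [0.29541929 0.00455922 1.76370477] [ 0.13328401 -0.01991612 -0.99087775]
```

View pics/top0b.png

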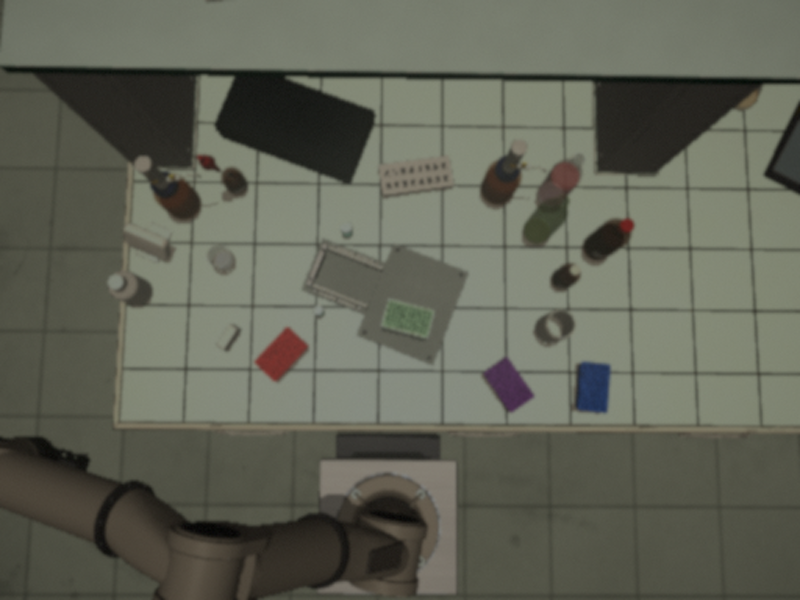

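View pics/scene0.png

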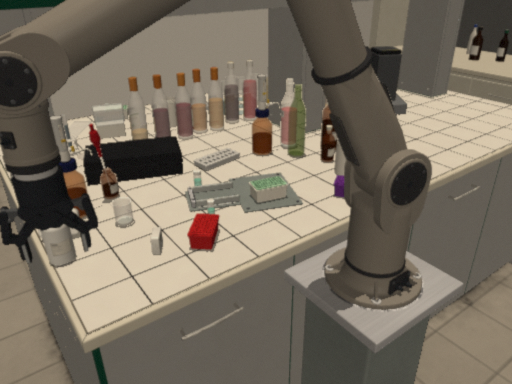

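The candidates in the top view (800x600) are green (408,318), red (282,354), purple (508,384) and blue (593,387). The green one is on the apron and has the perforated top, so it fits the description. The lane runs up-left from it, towards world +y. I'll enlarge it to confirm.

```bash
python3 - <<'E'
from h import *
im=cv2.imread('pics/top0.png')[148:238,190:310]
im=cv2.convertScaleAbs(im,alpha=1.5)
cv2.imwrite('pics/crop1.png',cv2.resize(im,None,fx=6.5,fy=6.5,interpolation=cv2.INTER_CUBIC))
z=np.load('pics/top0.npz'); P=pts(z['d'],z); im=z['im']
hsv=cv2.cvtColor(im,cv2.COLOR_RGB2HSV)
g=(hsv[...,0]>45)&(hsv[...,0]<80)&(hsv[...,1]>90); g[:150]=0;g[240:]=0;g[:,:200]=0;g[:,310:]=0
v,u=np.nonzero(g); print(len(v),np.median(P[g],0))
c={k:z[k] for k in z}
Q=np.array([onz(a,b,c,.057)[:2] for a,b in zip(u,v)],np.float32); print(cv2.minAreaRect(Q))
E
```

```text
0 [nan nan nan]
  return _methods._mean(a, axis=axis, dtype=dtype,
  ret = um.true_divide(
Traceback (most recent call last):
cv2.error: OpenCV(4.12.0) /io/opencv/modules/imgproc/src/convhull.cpp:143: error: (-215:Assertion failed) total >= 0 && (depth == CV_32F || depth == CV_32S) in function 'convexHull'
```

View pics/crop1.png

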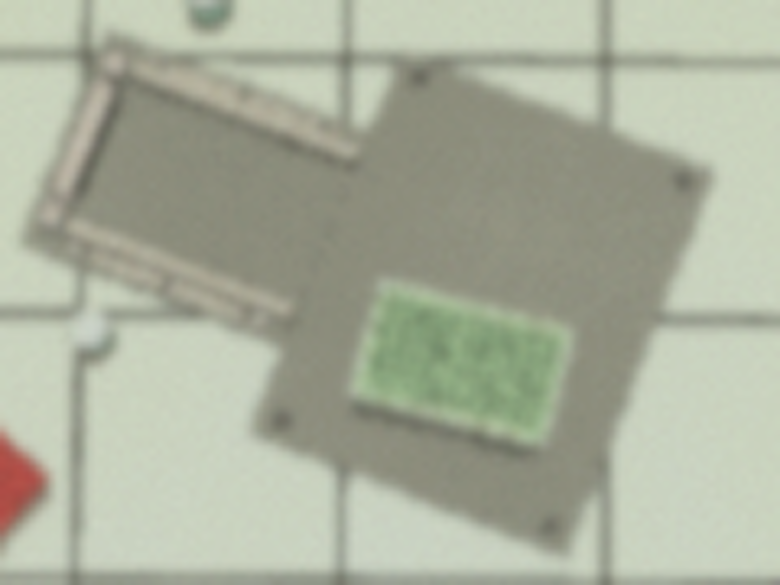

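The crop shows the green box on the apron: corners about (380,278), (578,325), (548,445), (350,398). Apron corners are at (405,55), (713,172), (568,553), (255,432). The right rail is the upper one, the left rail the lower one, and a vial stands beside each.

```bash
cat >> h.py <<'E'
def rigid(M,W):
    M=np.array(M,float);W=np.array(W)[:,:2];m=M.mean(0);w=W.mean(0)
    a=M-m;b=W-w;th=np.arctan2((a[:,0]*b[:,1]-a[:,1]*b[:,0]).sum(),(a*b).sum())
    R=np.array([[np.cos(th),-np.sin(th)],[np.sin(th),np.cos(th)]])
    t=w-R@m; return t,th,np.round((W-t-M@R.T)*1000,1)
E
python3 - <<'E'
from h import *
z=np.load('pics/top0.npz');c={k:z[k] for k in z}
w=lambda x,y,h:onz(190+(x+.5)/6.5-.5,148+(y+.5)/6.5-.5,c,h)
# feeder frame: x down lane (image left), y left (image down)
M=[(0,-.12),(-.195,-.12),(-.195,.12),(0,.12)]
W=[w(405,55,.005),w(713,172,.005),w(568,553,.005),w(255,432,.005)]
t,th,e=rigid(M,W);print('feeder',t,th,e)
R=np.array([[np.cos(th),-np.sin(th)],[np.sin(th),np.cos(th)]])
f=lambda p:R.T@(p[:2]-t)
for n,p in dict(rR_in=w(352,162,.027),rL_in=w(295,300,.027),stopR=w(115,55,.027),stopL=w(50,215,.027),vialtop=w(208,2,.06),sv=w(95,325,.051)).items(): print(n,np.round(f(p),4),p[:2])
# box corners in box frame: y against feeder x -> image right = +y ; box x = feeder y?? yaw=feeder+pi/2: x-> feeder y (image down)
Mb=[(-.0355,-.0575),(-.0355,.0575),(.0355,.0575),(.0355,-.0575)]
Mb=[(x,-y) for x,y in Mb]; Mb=[(-.0355,-.0575),(-.0355,.0575),(.0355,.0575),(.0355,-.0575)]
# use feeder-like axes: u along lane, v left
Mb=[(.0575,-.0355),(-.0575,-.0355),(-.0575,.0355),(.0575,.0355)]
Wb=[w(380,278,.057),w(578,325,.057),w(548,445,.057),w(350,398,.057)]
tb,tbh,eb=rigid(Mb,Wb);print('box',tb,tbh,eb,'in feeder',f(tb),tbh-th)
P=pts(z['d'],z); 
for x,y in[(460,360),(540,240),(200,180),(360,560)]:print(P[int(148+y/6.5),int(190+x/6.5)])
E
```

```text
feeder [0.55104053 0.03460238] 1.207982766439906 [[-3.1 -1.1]
 [-1.1  2.3]
 [ 2.8  1.1]
 [ 1.3 -2.3]]
rR_in [ 0.0021 -0.0442] [0.59310971 0.02082551]
rL_in [0.0033 0.0414] [0.5134801  0.05236623]
stopR [ 0.151  -0.0528] [0.65393451 0.15701322]
stopL [0.1507 0.0466] [0.5609779  0.19202967]
vialtop [ 0.1085 -0.0947] [0.67805065 0.10245378]
sv [0.1003 0.0975] [0.49547817 0.16299879]
box [ 0.47611728 -0.04282186] 1.3410232805640119 [[-1.3 -0.8]
 [-0.6  0.6]
 [ 1.4  1.1]
 [ 0.5 -0.9]] in feeder [-0.0989748   0.04256756] 0.13304051412410578
[ 0.47680806 -0.03936502  0.05591825]
[ 0.55398437 -0.08898195  0.00645902]
[0.58629122 0.10978422 0.00653742]
[ 0.36712657  0.01418765 -0.00456168]
```

>>> {"fn": "servo_tool", "kwargs": {"turn": [[0,0,0],[0,0,0],[0,0,0],[0,0,0.5],[0,0,0.5],[0,0,0.5],[0,0,0.5],[0,0,0.5]], "slide": [[1.2,-1.4,0],[2.4,-2.8,0],[3.6,-4.2,0],[4.8,-5.6,0],[6,-7,0],[7.2,-8.4,0],[8.4,-9.8,0],[9,-11,0]], "hand": [0.6,0.6,0.6,0.6,0.6,0.6,0.6,0.6]}}

```text
clock: 1.1
tcp_pos: [0.4542, 0.3173, 0.2311]
orientation: [0.365, 3.12, -0.001]
contact_force: [0.4, 0.1, -0.3]
grip_width: 0.0514
gripper_force: 0.0
```

>>> {"fn": "servo_tool", "kwargs": {"turn": [[0,0,0],[0,0,0],[0,0,0],[0,0,0],[0,0,0],[0,0,0],[0,0,0]], "slide": [[0,-1.8,0],[0,-3.6,0],[0,-5.4,0],[0,-7.2,0],[0,-9,0],[0,-10.6,0],[0,-10.6,0]], "hand": [0.6,0.6,0.6,0.6,0.6,0.6,0.6]}}

```text
clock: 1.98
tcp_pos: [0.4519, -0.002, 0.2312]
orientation: [-0.372, -3.119, 0.001]
contact_force: [0.3, 0.8, -0.5]
grip_width: 0.0512
gripper_force: 0.0
```

```bash
python3 - <<'E'
from h import *
o=r.get_obs();print(o['tcp_pos'],o['orientation'],o['joints'])
im,d,c=shot('wrist','w1');print(-c['R'].T@c['t'],c['R'])
cv2.imwrite('pics/w1b.png',cv2.resize(im[:,:,::-1],(800,600),interpolation=cv2.INTER_CUBIC))
E
```

```text
[ 0.45189361 -0.00200303  0.23124074] [-3.71716756e-01 -3.11924333e+00  1.09368640e-03] [-0.46657639  0.09894224  0.35925761  2.08433204 -0.04149852  0.96542964
  1.24828702]
[0.37079914 0.017064   0.37421857] [[ 2.33652601e-01  9.72320141e-01 -7.46705154e-05]
 [ 9.20694156e-01 -2.21221968e-01  3.21532442e-01]
 [ 3.12615950e-01 -7.51956399e-02 -9.46898560e-01]]
```

View pics/w1b.png

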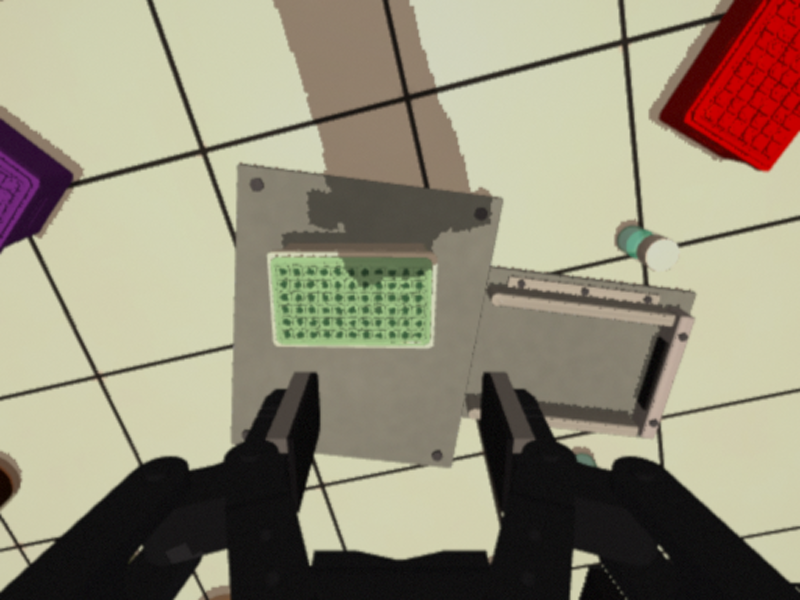

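The wrist view shows the box top corners at (267,254), (437,256), (433,348), (274,347). Apron corners are at (238,164), (502,198), (452,467). The stop's far plate corners are at (694,292) and (655,437).

```bash
cat > m.py <<'E'
from h import *
z=np.load('pics/w1.npz');c={k:z[k] for k in z}
w=lambda x,y,h:onz((x+.5)/1.5625-.5,(y+.5)/1.5625-.5,c,h)
t,th,e=rigid([(-.195,.12),(0,.12),(0,-.12)],[w(238,164,.005),w(502,198,.005),w(452,467,.005)]);print('feeder',t,th,e.tolist())
R=np.array([[np.cos(th),-np.sin(th)],[np.sin(th),np.cos(th)]])
f=lambda p:R.T@(p[:2]-t)
for n,p in dict(rLin0=w(493,304,.027),rLin1=w(672,325,.027),rRend=w(470,415,.027),screwNear=w(257,184,.005),s2=w(481,214,.005),s3=w(437,455,.005)).items(): print(n,np.round(f(p),4))
tb,tbh,eb=rigid([(-.0575,.0355),(.0575,.0355),(.0575,-.0355),(-.0575,-.0355)],[w(267,254,.057),w(437,256,.057),w(433,348,.057),w(274,347,.057)])
print('box',tb,tbh,eb.tolist(),'feeder',f(tb),tbh-th)
E
python3 m.py
```

```text
feeder [0.5520845  0.03640252] 1.2107121697376304 [[0.6, 1.0], [0.2, -1.1], [-0.8, 0.1]]
rLin0 [0.0023 0.0444]
rLin1 [0.1389 0.0446]
rRend [ 0.0014 -0.0512]
screwNear [-0.1798  0.1073]
s2 [-0.0142  0.1059]
s3 [-0.0152 -0.1084]
box [ 0.47610829 -0.04097273] 1.323892290285396 [[2.6, 1.4], [1.8, -2.2], [-2.9, -1.5], [-1.5, 2.3]] feeder [-0.09918341  0.04384025] 0.1131801205477656
```

>>> {"fn": "servo_tool", "kwargs": {"turn": [[0,0,0],[0,0,0],[0,0,0],[0,0,0],[0,0,0]], "slide": [[-0.9,-0.2,0],[-0.9,-0.2,-1.5],[-0.9,-0.2,-3],[-0.9,-0.2,-4.3],[-0.9,-0.2,-4.3]], "hand": [0.6,0.6,0.6,0.6,0.6]}}

```text
clock: 2.65
tcp_pos: [0.4233, -0.0032, 0.1003]
orientation: [-0.357, -3.115, 0.003]
contact_force: [-0.4, -0.5, 0.3]
grip_width: 0.0514
gripper_force: 0.0
```

```bash
python3 - <<'E'
from h import *
o=r.get_obs();print(o['tcp_pos'],o['orientation'],o['joints'])
E
```

```text
[ 0.42332378 -0.00323282  0.10029925] [-3.57041392e-01 -3.11515019e+00  3.03238912e-03] [-0.42665611  0.27515323  0.33086172  2.26389326 -0.14973806  0.62847444
  1.35716449]
```

>>> {"fn": "servo_tool", "kwargs": {"turn": [[0,0,0],[0,0,0],[0,0,0],[0,0,0]], "slide": [[0,0,-1],[0,0,-2],[0,0,-2.85],[0,0,-2.85]], "hand": [0.6,0.6,0.6,0.6]}}

```text
clock: 3.15
tcp_pos: [0.4256, -0.0033, 0.017]
orientation: [-0.359, -3.12, -0.001]
contact_force: [0.3, 0.6, 0.2]
grip_width: 0.0514
gripper_force: 0.0
```

```bash
python3 - <<'E'
from h import *
o=r.get_obs();print(o['tcp_pos'],o['orientation'],o['joints'])
t=np.array([.552,.0364]);th=1.2107;R=np.array([[np.cos(th),-np.sin(th)],[np.sin(th),np.cos(th)]])
print(R.T@(o['tcp_pos'][:2]-t))
print('unit v in world',R[:,1],'u',R[:,0])
E
```

```text
[ 0.42562437 -0.00334003  0.01697044] [-3.59120121e-01 -3.11965677e+00 -5.21306561e-04] [-0.34047691  0.45501194  0.24135122  2.29942195 -0.26647014  0.41293575
  1.46382686]
[-0.0817215   0.10426729]
unit v in world [-0.93586289  0.35236438] u [0.35236438 0.93586289]
```

>>> {"fn": "servo_tool", "kwargs": {"turn": [[0,0,0],[0,0,0],[0,0,-0.3],[0,0,-0.6],[0,0,-0.9],[0,0,-1.2],[0,0,-1.5],[0,0,-1.5]], "slide": [[0.2,-0.08,0],[0.4,-0.15,0],[0.6,-0.23,0],[0.8,-0.3,0],[1.0,-0.38,0],[1.2,-0.45,0],[1.4,-0.53,0],[1.5,-0.56,0]], "hand": [0.6,0.6,0.6,0.6,0.6,0.6,0.6,0.6]}}

```text
clock: 4.15
tcp_pos: [0.4709, -0.0213, 0.0167]
orientation: [0.565, 3.09, -0.0]
contact_force: [-2.1, 0.1, 2.0]
grip_width: 0.0515
gripper_force: 0.9
```

```bash
cat >> h.py <<'E'
T=np.array([.552,.0364]);TH=1.2107;RF=np.array([[np.cos(TH),-np.sin(TH)],[np.sin(TH),np.cos(TH)]])
def fd(p): return RF.T@(np.array(p)[:2]-T)
def tool():
    o=r.get_obs(); R=cv2.Rodrigues(np.array(o['orientation']))[0]
    print('t',o['clock'],'tool uv',fd(o['tcp_pos']),'z',o['tcp_pos'][2],'yaw err deg',np.degrees(np.arctan2(R[1,1],R[0,1])-TH),'tilt',R[:2,2],o['contact_force'])
E
python3 - <<'E'
from h import *
tool()
im,d,c=shot('wrist','w2')
cv2.imwrite('pics/w2b.png',cv2.resize(im[:,:,::-1],(800,600),interpolation=cv2.INTER_CUBIC))
shot('top','top2')
E
```

```text
t 4.15 tool uv [-0.082536    0.05556449] z 0.016728640556046347 yaw err deg -0.10041260804256105 tilt [ 5.72344809e-06 -2.87214881e-04] [-2.06333242  0.13799596  1.98821543]
```

View pics/w2b.png

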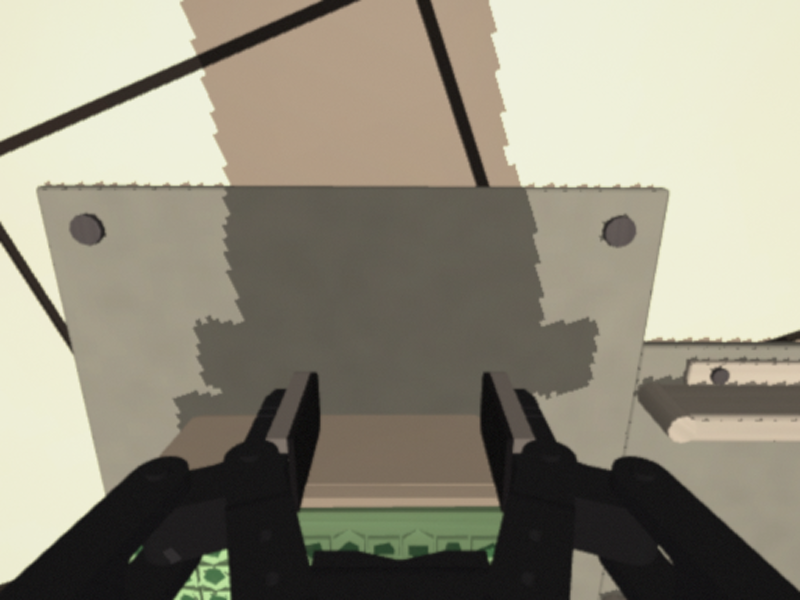

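The box's left side (bottom edge row 415) lies parallel to the apron edge (row 186), flush with both fingers. I'll measure its v.

```bash
python3 - <<'E'
from h import *
z=np.load('pics/w2.npz');c={k:z[k] for k in z}
w=lambda x,y,h:fd(onz((x+.5)/1.5625-.5,(y+.5)/1.5625-.5,c,h))
for a in [(325,414,.005),(475,414,.005),(190,420,.005),(310,508,.057),(490,508,.057),(40,186,.005),(667,188,.005),(690,418,.027)]:print(a,w(*a))
E
```

```text
(325, 414, 0.005) [-0.10972921  0.03994501]
(475, 414, 0.005) [-0.05617664  0.03990904]
(190, 420, 0.005) [-0.15824886  0.03749824]
(310, 508, 0.057) [-0.1059205   0.04558313]
(490, 508, 0.057) [-0.06005701  0.04554694]
(40, 186, 0.005) [-0.1928113   0.12020604]
(667, 188, 0.005) [-0.00128941  0.11951797]
(690, 418, 0.027) [0.00613445 0.05251471]
```

```bash
python3 - <<'E'
from h import *
z=np.load('pics/w2.npz');c={k:z[k] for k in z}
P=pts(c['d'],c)
for row in list(range(255,352,5)):
    p=P[row,256]; print(int(row*1.5625),fd(p).round(4),p[2].round(4),end=' | ')
print()
for x in [205,240,290,310]: # box bottom edge
    for row in (280,300): print(x,row,fd(P[row,x]).round(4),P[row,x][2].round(4))
E
```

```text
398 [-0.0829  0.0461] 0.0049 | 406 [-0.0829  0.0433] 0.0055 | 414 [-0.0829  0.0402] 0.0056 | 421 [-0.0829  0.0416] 0.0126 | 429 [-0.0829  0.0412] 0.0167 | 437 [-0.0829  0.042 ] 0.0222 | 445 [-0.0829  0.042 ] 0.0262 | 453 [-0.0829  0.0432] 0.0317 | 460 [-0.0829  0.0426] 0.0347 | 468 [-0.0829  0.0428] 0.0385 | 476 [-0.0829  0.0432] 0.0423 | 484 [-0.0829  0.0455] 0.0482 | 492 [-0.0829  0.045 ] 0.0507 | 500 [-0.0829  0.0443] 0.0529 | 507 [-0.0829  0.0415] 0.0526 | 515 [-0.0829  0.0414] 0.0552 | 523 [-0.0829  0.0398] 0.0562 | 531 [-0.0829  0.0375] 0.0565 | 539 [-0.0829  0.0356] 0.0571 | 546 [-0.0829  0.0324] 0.0566 | 
205 280 [-0.083   0.1388] 0.1597
205 300 [-0.1061  0.043 ] 0.0386
240 280 [-0.0909  0.0422] 0.0224
240 300 [-0.0902  0.0426] 0.0382
290 280 [-0.0657  0.0418] 0.0218
290 300 [-0.0674  0.0427] 0.0384
310 280 [-0.0573  0.0482] 0.0309
310 300 [-0.0583  0.043 ] 0.0387
```

The depth shows the box tapers: lid rim at v 45 mm, body at 42 mm at finger height. The centre is therefore at about v = +9.5 mm, so I push that much more.

>>> {"fn": "servo_tool", "kwargs": {"turn": [[0,0,0],[0,0,0],[0,0,0],[0,0,0]], "slide": [[0.1,-0.04,0],[0.2,-0.08,0],[0.3,-0.11,0],[0.3,-0.11,0]], "hand": [0.6,0.6,0.6,0.6]}}

```text
clock: 4.75
tcp_pos: [0.4801, -0.0244, 0.0169]
orientation: [0.564, 3.09, 0.0]
contact_force: [-0.3, -0.1, 0.5]
grip_width: 0.051
gripper_force: 0.0
```

```bash
python3 - <<'E'
from h import *
tool()
im,d,c=shot('wrist','w3');P=pts(d,c)
for u in (205,220,256,290,305):
  for row in range(300,325,4): p=P[row,u]; print(fd(p).round(4),p[2].round(4),end=' | ')
  print()
E
```

```text
t 4.75 tool uv [-0.08222282  0.04586244] z 0.016860573178940123 yaw err deg -0.06425439784655015 tilt [ 0.00080021 -0.0001418 ] [-0.33279004 -0.08021533  0.51615197]
[-0.106   0.0326] 0.038 | [-0.1054  0.0333] 0.0415 | [-0.105   0.0333] 0.0441 | [-0.1041  0.0356] 0.0494 | [-0.1038  0.0354] 0.0515 | [-0.1038  0.0337] 0.0519 | [-0.1037  0.0325] 0.0529 | 
[-0.099  0.033] 0.0384 | [-0.0988  0.0326] 0.0406 | [-0.0983  0.0338] 0.0447 | [-0.0977  0.0358] 0.0497 | [-0.0975  0.0356] 0.0518 | [-0.0975  0.0343] 0.0526 | [-0.0976  0.0318] 0.0521 | 
[-0.0826  0.0328] 0.0382 | [-0.0826  0.0334] 0.0417 | [-0.0826  0.0337] 0.0446 | [-0.0826  0.0351] 0.0488 | [-0.0826  0.0348] 0.0509 | [-0.0826  0.0335] 0.0517 | [-0.0826  0.0318] 0.0521 | 
[-0.067   0.0328] 0.0382 | [-0.0675  0.0338] 0.0421 | [-0.0676  0.0332] 0.044 | [-0.0683  0.0354] 0.0492 | [-0.0685  0.0355] 0.0517 | [-0.0686  0.0345] 0.0528 | [-0.0685  0.0326] 0.053 | 
[-0.0601  0.0325] 0.0379 | [-0.0605  0.0324] 0.0405 | [-0.0612  0.034 ] 0.045 | [-0.0619  0.0352] 0.049 | [-0.0622  0.0351] 0.0512 | [-0.0625  0.0347] 0.0531 | [-0.062   0.0312] 0.0515 |
```

>>> {"fn": "servo_tool", "kwargs": {"turn": [[0,0,0],[0,0,0],[0,0,0],[0,0,0],[0,0,2],[0,0,4],[0,0,6],[0,0,8]], "slide": [[-0.3,0.11,0],[-0.5,0.19,0],[-0.5,0.19,1.5],[-0.5,0.19,3.3],[-0.3,-0.7,4.3],[0,-2,4.3],[0,-3,4.3],[0.2,-3.9,4.3]], "hand": [0.6,0.6,0.6,0.6,0.4,0.25,0.25,0.25]}}

```text
clock: 5.8
tcp_pos: [0.4846, -0.142, 0.1458]
orientation: [0.535, -3.095, -0.001]
contact_force: [0.7, 0.3, 0.4]
grip_width: 0.0215
gripper_force: 0.0
```

>>> {"fn": "servo_tool", "kwargs": {"turn": [[0,0,2],[0,0,4],[0,0,6],[0,0,8],[0,0,10],[0,0,10]], "slide": [[0,0,0],[0,0,0],[0,0,0],[0,0,0],[0,0,0],[0,0,0]], "hand": [0.25,0.25,0.25,0.25,0.25,0.25]}}

```text
clock: 6.55
tcp_pos: [0.4849, -0.1411, 0.1457]
orientation: [-1.785, 2.585, 0.001]
contact_force: [-1.5, -1.3, 0.2]
grip_width: 0.0214
gripper_force: 0.0
```

```bash
python3 - <<'E'
from h import *
tool(); print(r.get_obs()['tcp_pos'],r.get_obs()['joints'])
im,d,c=shot('wrist','w4')
cv2.imwrite('pics/w4b.png',cv2.resize(im[:,:,::-1],(800,600),interpolation=cv2.INTER_CUBIC))
E
```

```text
t 6.55 tool uv [-0.18976646  0.00025792] z 0.1456925189397938 yaw err deg 89.89423122837097 tilt [-0.00024727  0.00071672] [-1.53281854 -1.34721593  0.24234211]
[ 0.48489168 -0.1411045   0.14569252] [ 0.12392145  0.30670649  0.04296366  2.04137949 -0.01911454  0.79422523
  2.95793442]
```

View pics/w4b.png

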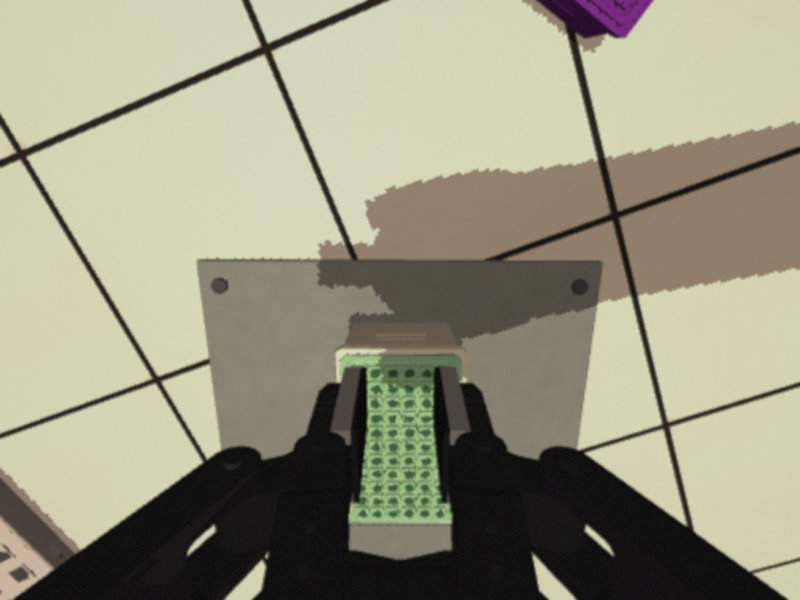

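The last joint is right at its limit (2.958), so I turn the equivalent half turn back. In the picture the box's rear rim (337–466, row 350) looks centred and parallel to the apron's rear edge (198–602, row 261).

>>> {"fn": "servo_tool", "kwargs": {"turn": [[0,0,-2],[0,0,-4],[0,0,-6],[0,0,-8],[0,0,-10],[0,0,-12],[0,0,-14],[0,0,-16]], "slide": [[0,0,0],[0,0,0],[0,0,0],[0,0,0],[0,0,0],[0,0,0],[0,0,0],[0,0,0]], "hand": [0.25,0.25,0.25,0.25,0.25,0.25,0.25,0.25]}}

```text
clock: 7.6
tcp_pos: [0.4853, -0.141, 0.1458]
orientation: [-0.302, -3.127, -0.0]
contact_force: [-1.0, 0.5, -0.0]
grip_width: 0.0218
gripper_force: 0.0
```

>>> {"fn": "servo_tool", "kwargs": {"turn": [[0,0,-2],[0,0,-4],[0,0,-6],[0,0,-8],[0,0,-10],[0,0,-12],[0,0,-14],[0,0,-16]], "slide": [[0,0,0],[0,0,0],[0,0,0],[0,0,0],[0,0,0],[0,0,0],[0,0,0],[0,0,0]], "hand": [0.25,0.25,0.25,0.25,0.25,0.25,0.25,0.25]}}

```text
clock: 8.6
tcp_pos: [0.4854, -0.1409, 0.146]
orientation: [2.241, 2.202, 0.001]
contact_force: [-0.3, -0.3, -0.2]
grip_width: 0.0215
gripper_force: 0.0
```

>>> {"fn": "servo_tool", "kwargs": {"turn": [[0,0,-2],[0,0,-4],[0,0,-4],[0,0,-4]], "slide": [[0,0,0],[0,0,0],[0,0,0],[0,0,0]], "hand": [0.25,0.25,0.25,0.25]}}

```text
clock: 9.1
tcp_pos: [0.4855, -0.1409, 0.1459]
orientation: [2.581, 1.791, 0.0]
contact_force: [-0.6, -0.3, -0.1]
grip_width: 0.0217
gripper_force: 0.0
```

```bash
python3 - <<'E'
from h import *
tool(); print(r.get_obs()['joints'])
im,d,c=shot('wrist','w5')
cv2.imwrite('pics/w5b.png',cv2.resize(im[:,:,::-1],(800,600),interpolation=cv2.INTER_CUBIC))
E
```

```text
t 9.1 tool uv [-0.18939793 -0.00025677] z 0.1458706774686892 yaw err deg -89.83923932085952 tilt [ 1.77085689e-04 -7.87134024e-05] [-0.55258144 -0.2622503  -0.11035271]
[-0.43950784  0.38129676  0.7439721   2.07445496 -0.35456258  0.81218407
  0.15950692]
```

View pics/w5b.png

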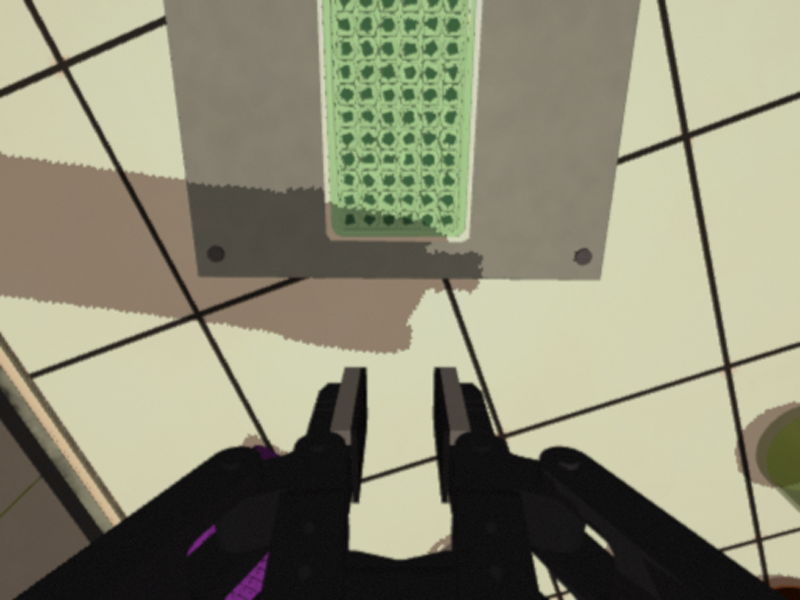

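The view now looks down the lane. The box rear corners are at (327,240) and (468,242), its sides run to (318,10) and (481,10), and the apron's rear corners are at (199,277) and (601,280).

```bash
python3 - <<'E'
from h import *
z=np.load('pics/w5.npz');c={k:z[k] for k in z}
w=lambda x,y,h:fd(onz((x+.5)/1.5625-.5,(y+.5)/1.5625-.5,c,h))
for a in [(327,238,.052),(468,240,.052),(318,10,.052),(481,10,.052),(199,277,.005),(601,280,.005),(164,3,.005),(641,3,.005)]:print(a,w(*a))
E
```

```text
(327, 238, 0.052) [-0.16054835  0.03531852]
(468, 240, 0.052) [-0.16126432 -0.03287178]
(318, 10, 0.052) [-0.06284644  0.03492745]
(481, 10, 0.052) [-0.0625625  -0.03361671]
(199, 277, 0.005) [-0.19503559  0.11931158]
(601, 280, 0.005) [-0.19596456 -0.11987388]
(164, 3, 0.005) [-0.05122563  0.11890579]
(641, 3, 0.005) [-0.05023266 -0.12053248]
```

>>> {"fn": "servo_tool", "kwargs": {"turn": [[0,0,0],[0,0,0],[0,0,0],[0,0,0],[0,0,0],[0,0,0]], "slide": [[0,0,-1.2],[0,0,-2.4],[0,0,-3.6],[0,0,-4.25],[0.1,0.28,-4.25],[0.16,0.42,-4.25]], "hand": [0.3,0.3,0.3,0.3,0.3,0.3]}}

```text
clock: 9.9
tcp_pos: [0.4912, -0.128, 0.019]
orientation: [2.583, 1.788, 0.002]
contact_force: [-0.2, -0.1, -0.2]
grip_width: 0.0259
gripper_force: 0.0
```

>>> {"fn": "servo_tool", "kwargs": {"turn": [[0,0,0],[0,0,0],[0,0,0],[0,0,0],[0,0,0],[0,0,0],[0,0,0],[0,0,0]], "slide": [[0.09,0.23,0],[0.18,0.47,0],[0.26,0.7,0],[0.35,0.94,0],[0.44,1.17,0],[0.53,1.4,0],[0.62,1.64,0],[0.7,1.87,0]], "hand": [0.3,0.3,0.3,0.3,0.3,0.3,0.3,0.3]}}

```text
clock: 10.9
tcp_pos: [0.5115, -0.072, 0.0183]
orientation: [-2.584, -1.786, 0.0]
contact_force: [-0.8, -1.3, 1.5]
grip_width: 0.026
gripper_force: 0.9
```

```bash
python3 - <<'E'
from h import *
tool()
im,d,c=shot('wrist','w6');im2,d2,c2=shot('top','top6')
a=cv2.resize(im[:,:,::-1],(400,300),interpolation=cv2.INTER_AREA)
b=cv2.resize(cv2.convertScaleAbs(im2[148:238,190:310,::-1],alpha=1.5),(400,300),interpolation=cv2.INTER_CUBIC)
cv2.imwrite('pics/w6b.png',cv2.resize(np.hstack([a,b]),(800,300)))
E
```

```text
t 10.9 tool uv [-0.11574649 -0.00026934] z 0.018264638634244858 yaw err deg -90.05595065505887 tilt [-5.55423379e-05  3.02235383e-05] [-0.77062217 -1.29950722  1.51627539]
```

View pics/w6b.png

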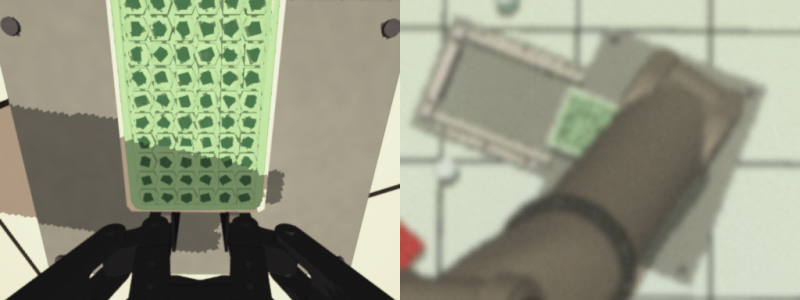

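The box is straight, with its front just entering the mouth. I check lateral centring: rim left (126,208)–(109,3), right (266,208)–(285,3) in the left panel.

```bash
python3 - <<'E'
from h import *
z=np.load('pics/w6.npz');c={k:z[k] for k in z}
w=lambda x,y,h:fd(onz((x+.5)*1.28-.5,(y+.5)*1.28-.5,c,h))
for a in [(126,208,.052),(266,208,.052),(109,3,.052),(285,3,.052),(11,27,.005),(391,27,.005)]:print(a,w(*a))
# automatic: rim edge by height in depth image
P=pts(c['d'],c); F=(P[...,:2]-T)@RF; 
for row in (20,80,140,200,250):
    m=(P[row,:,2]>.045)&(P[row,:,2]<.065)&(abs(F[row,:,1])<.06); v=F[row,m,1]; print(F[row,m,0].mean().round(4),v.min().round(4),v.max().round(4))
E
```

```text
(126, 208, 0.052) [-0.10406814  0.0372253 ]
(266, 208, 0.052) [-0.10404533 -0.03344505]
(109, 3, 0.052) [-0.01249712  0.03517735]
(285, 3, 0.052) [-0.01246575 -0.03295715]
(11, 27, 0.005) [-0.01550658  0.10745481]
(391, 27, 0.005) [-0.01540974 -0.10885372]
-0.0175 -0.0327 0.0361
-0.0343 -0.0328 0.0357
-0.053 -0.0321 0.0362
-0.074 -0.0319 0.0362
-0.0936 -0.0319 0.0365
```

About 2 mm left of centre and within 0.5° of straight, so there is roughly 6 mm of air at the tighter side. I continue.

>>> {"fn": "servo_tool", "kwargs": {"turn": [[0,0,0],[0,0,0],[0,0,0],[0,0,0],[0,0,0],[0,0,0],[0,0,0],[0,0,0]], "slide": [[0.09,0.23,0],[0.18,0.47,0],[0.26,0.7,0],[0.35,0.94,0],[0.44,1.17,0],[0.53,1.4,0],[0.62,1.64,0],[0.7,1.87,0]], "hand": [0.3,0.3,0.3,0.3,0.3,0.3,0.3,0.3]}}

```text
clock: 12.0
tcp_pos: [0.5325, -0.0159, 0.0183]
orientation: [2.584, 1.787, 0.0]
contact_force: [-0.9, -0.6, -0.7]
grip_width: 0.0258
gripper_force: 0.3
```

```bash
cat > e.py <<'E'
from h import *
tool()
im,d,c=shot('wrist','we')
P=pts(d,c); F=(P[...,:2]-T)@RF
for row in (20,80,140,200,250):
    m=(P[row,:,2]>.045)&(P[row,:,2]<.065)&(abs(F[row,:,1])<.06); v=F[row,m,1]
    k=(P[row,:,2]>.02)&(P[row,:,2]<.035)&(abs(F[row,:,1])<.056)&(abs(F[row,:,1])>.036); q=F[row,k,1]
    print(F[row,m,0].mean().round(4),v.min().round(4),v.max().round(4),'rails',q[q<0].max(initial=-1).round(4),q[q>0].min(initial=1).round(4))
E
python3 e.py
```

```text
t 12.0 tool uv [-0.0558231  -0.00018722] z 0.018306101740121834 yaw err deg -90.05362412729865 tilt [7.52971354e-05 4.24164936e-05] [-0.92622642 -0.62146733 -0.72520111]
0.0425 -0.0321 0.0358 rails -0.0447 0.0452
0.0257 -0.0324 0.0358 rails -0.0444 0.045
0.007 -0.0327 0.0363 rails -0.0455 0.0454
-0.0141 -0.032 0.0364 rails -1.0 1.0
-0.0337 -0.0317 0.0367 rails -1.0 1.0
```

>>> {"fn": "servo_tool", "kwargs": {"turn": [[0,0,0],[0,0,0],[0,0,0],[0,0,0],[0,0,0],[0,0,0],[0,0,0],[0,0,0]], "slide": [[0.09,0.23,0],[0.18,0.47,0],[0.26,0.7,0],[0.35,0.94,0],[0.44,1.17,0],[0.53,1.4,0],[0.62,1.64,0],[0.7,1.87,0]], "hand": [0.3,0.3,0.3,0.3,0.3,0.3,0.3,0.3]}}

```text
clock: 13.05
tcp_pos: [0.5535, 0.0401, 0.0183]
orientation: [2.584, 1.786, -0.0]
contact_force: [-0.3, -2.2, 1.4]
grip_width: 0.0254
gripper_force: 0.8
```

```bash
python3 e.py
```

```text
t 13.05 tool uv [ 3.97036129e-03 -9.41145688e-05] z 0.018325600481676224 yaw err deg -90.0574550740602 tilt [ 4.11987066e-05 -7.90290199e-05] [-0.30664491 -2.21992089  1.4410725 ]
0.1023 -0.0323 0.0361 rails -0.0446 0.0451
0.0855 -0.0324 0.0362 rails -0.0447 0.0452
0.0668 -0.0319 0.0361 rails -0.0446 0.0454
0.0457 -0.0322 0.0362 rails -0.0448 0.0455
0.0261 -0.032 0.0364 rails -0.0447 0.046
```

About 12 mm remain. I creep in 2 mm steps and watch the force.

>>> {"fn": "servo_tool", "kwargs": {"turn": [[0,0,0],[0,0,0],[0,0,0],[0,0,0],[0,0,0]], "slide": [[0.02,0.06,0],[0.05,0.12,0],[0.07,0.18,0],[0.09,0.25,0],[0.11,0.3,0]], "hand": [0.3,0.3,0.3,0.3,0.3]}}

```text
clock: 13.72
tcp_pos: [0.5566, 0.0488, 0.0183]
orientation: [-2.584, -1.786, 0.0]
contact_force: [-0.4, -1.5, 1.2]
grip_width: 0.0256
gripper_force: 0.5
```

>>> {"fn": "servo_tool", "kwargs": {"turn": [[0,0,0],[0,0,0]], "slide": [[0.01,0.03,0],[0.02,0.06,0]], "hand": [0.3,0.3]}}

```text
clock: 13.98
tcp_pos: [0.5572, 0.0506, 0.0183]
orientation: [-2.584, -1.786, 0.0]
contact_force: [-0.4, -0.5, 0.1]
grip_width: 0.0253
gripper_force: 0.4
```

>>> {"fn": "servo_tool", "kwargs": {"turn": [[0,0,0],[0,0,0]], "slide": [[0.01,0.03,0],[0.02,0.06,0]], "hand": [0.3,0.3]}}

```text
clock: 14.22
tcp_pos: [0.5576, 0.0519, 0.0183]
orientation: [2.584, 1.786, -0.001]
contact_force: [-2.1, -2.8, 0.7]
grip_width: 0.0258
gripper_force: 1.7
```

>>> {"fn": "servo_tool", "kwargs": {"turn": [[0,0,0],[0,0,0]], "slide": [[0.01,0.03,0],[0.01,0.03,0]], "hand": [0.3,0.3]}}

```text
clock: 14.48
tcp_pos: [0.5575, 0.052, 0.0183]
orientation: [2.585, 1.785, -0.002]
contact_force: [-3.1, -4.3, 1.6]
grip_width: 0.0256
gripper_force: 2.5
```

>>> {"fn": "servo_tool", "kwargs": {"turn": [[0,0,0],[0,0,0]], "slide": [[0.02,0.06,0],[0.02,0.06,0]], "hand": [0.3,0.3]}}

```text
clock: 14.72
tcp_pos: [0.5574, 0.052, 0.0183]
orientation: [2.585, 1.783, -0.005]
contact_force: [-4.4, -8.2, 4.7]
grip_width: 0.0256
gripper_force: 4.7
```

```bash
python3 e.py
```

```text
t 14.725 tool uv [0.01650756 0.00040765] z 0.01828506704672287 yaw err deg -90.1917344451459 tilt [-0.00186866 -0.00281341] [-4.44640042 -8.23079638  4.69590521]
0.1149 -0.0323 0.0364 rails -0.045 0.0452
0.0981 -0.0319 0.0365 rails -0.0447 0.0459
0.0795 -0.0317 0.0369 rails -0.0449 0.0454
0.0585 -0.0315 0.0366 rails -0.0447 0.0458
0.0388 -0.0315 0.037 rails -0.0446 0.0459
```

Firmly against the stop (9 N, no further motion). I back off along the lane, rise and check.

>>> {"fn": "servo_tool", "kwargs": {"turn": [[0,0,0],[0,0,0],[0,0,0],[0,0,0],[0,0,0],[0,0,0],[0,0,0],[0,0,0]], "slide": [[-0.05,-0.14,0],[-0.2,-0.5,0],[-0.4,-1.0,0],[-0.6,-1.6,0],[-0.7,-1.9,1.2],[-0.7,-1.9,2.8],[-0.7,-1.9,4.2],[-0.7,-1.9,4.2]], "hand": [0.3,0.3,0.3,0.3,0.3,0.3,0.3,0.3]}}

```text
clock: 15.78
tcp_pos: [0.5395, -0.0033, 0.1472]
orientation: [2.584, 1.783, 0.009]
contact_force: [-0.2, 0.3, 0.6]
grip_width: 0.0259
gripper_force: 0.0
```

```bash
python3 - <<'E'
from h import *
tool()
im,d,c=shot('wrist','w8'); P=pts(d,c);F=(P[...,:2]-T)@RF
m=(P[...,2]>.044)&(P[...,2]<.065)&(abs(F[...,1])<.06)&(F[...,0]>-.02)&(F[...,0]<.16)
print(cv2.minAreaRect(F[m].astype(np.float32)),np.percentile(F[m],[.2,99.8],axis=0))
cv2.imwrite('pics/w8b.png',cv2.resize(im[:,:,::-1],(800,600),interpolation=cv2.INTER_CUBIC))
E
```

```text
t 15.775 tool uv [-0.04159268 -0.00226612] z 0.14716450598212857 yaw err deg -90.13739491329848 tilt [0.00585425 0.00151193] [-0.17222496  0.30809741  0.56279027]
((0.057745277881622314, 0.0024487264454364777), (0.06974848359823227, 0.0631486102938652), 89.75542449951172) [[ 0.02641628 -0.03201127]
 [ 0.08869001  0.03702369]]
```

View pics/w8b.png

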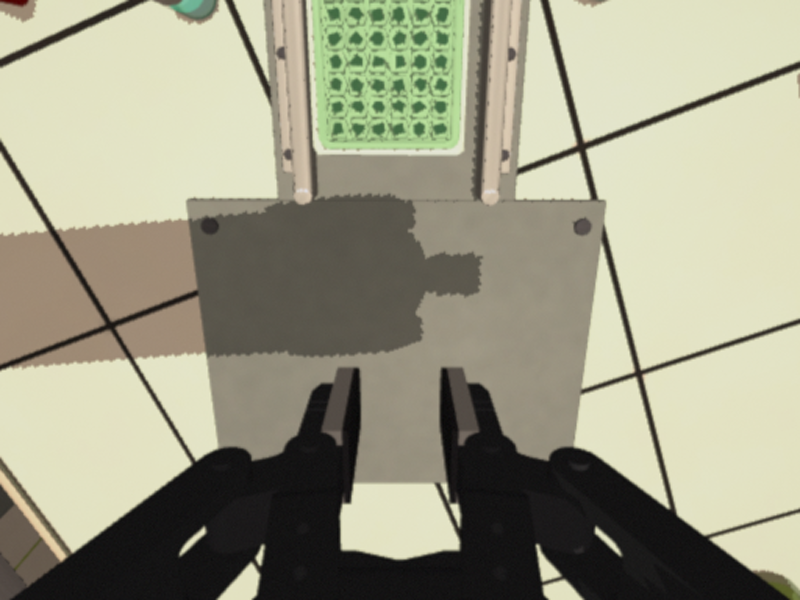

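The box's rear edge (row 153) lies at u = 26.4 mm against 26.5 mm expected for home. There is air on both sides, and the robot is clear of everything.

```bash
python3 -c "
from bench import r
print(r.hand_in())"
```

```text
the job is handed in; nothing more can be done
None
```

The green-topped box was pushed home against the end stop, about 2 mm left of centre with air to both rails; the robot stood clear, and I handed the job in at about 16 s on the robot's clock.

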